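Load the orbital shaker: each vessel in the holder made for it

TASK

Load the orbital shaker for its next run: take the conical flask, the red-capped bottle, the green-capped square bottle and the small vial that stand loose on the left of the worktop and stand each one upright, fully down, in the holder on the shaker platform that is made for its shape and size. Set each down gently rather than letting it drop, do not tip any of them over, let go of all of them, and leave the glass beaker that stands among them standing where it is.

Things in the scene. Friction and masses are not known exactly. Their poses are not given: they have to be found in the camera images.
- shaker: Orbital shaker, off, fixed, on the right half of the worktop: white housing, control panel facing the robot, square perforated aluminium platform 270 x 270 mm. Origin: centre of its underside on the worktop; platform top 84 mm above it; x from panel to rear, y left. Four holders are screwed on at x, y = +-62 mm; which is at which corner differs from start to start.
- flask_clamp: Flask clamp of bare steel, for a 65 mm flask: base disc with six upright steel strips (rigid) and a thin dark spring round them. 71 mm between facing strips, flared to 88 mm at the tips, 40 mm above its underside. Fixed on the platform. Origin: centre of its underside on the platform; the floor the flask stands on is 4 mm above that; z up.
- bottle_clamp: Bottle clamp coated in blue plastic, for a 56 mm round bottle: base disc with four wide upright straps (rigid), 62 mm between facing straps, flared to 78 mm at the tips, 38 mm above its underside. Fixed on the platform. Origin: centre of its underside on the platform; the floor the bottle stands on is 4 mm above that; z up.
- square_seat: Square seat of black plastic, for a square 38 mm bottle: four walls 44 mm apart inside, lips flared to 60 mm apart at the top, 33 mm high, open at the corners. Fixed on the platform; the walls' inner faces look along its x and y axes. Origin: centre of its underside on the platform; its floor is 4 mm above that; z up.
- vial_block: Square red anodised block, 56 x 56 x 22 mm, for one 21 mm vial: a round well, 27 mm in diameter, countersunk to 43 mm at the top face. Fixed on the platform. Origin: centre of its underside on the platform; the floor of the well is 4 mm above that; z up.
- flask: Loose conical glass flask with pink content, 65 mm across the base, 105 mm tall, about 90 g. Take it near the top of the neck: to a gripper it is a plain cone, 33 mm wide 84 mm up and 25 mm wide at the lip; it holds there without slipping. The similar things along the rear wall are stock and stay. Origin: centre of its underside, z up its axis.
- bottle: Loose clear glass bottle with a red screw cap (fixed on it), round, 56 mm across up to 66 mm, 109 mm tall, about 200 g; cap 42 mm across, straight-sided from 71 to 107 mm up. The similar bottles along the rear wall are stock and stay. Origin: centre of its underside, z up its axis.
- buffer: Loose green-capped bottle, light green, square with rounded corners, 38 x 38 mm, 86 mm tall, about 90 g; flat sides square to its x and y axes up to 58 mm, cap 31 mm across. It enters its seat only with its sides roughly along the seat's walls (any of the four ways round). The similar bottles along the rear wall are stock and stay. Origin: centre of its underside, z up its axis.
- vial: Loose small round glass vial with yellow content and white cap, 48 mm tall, about 20 g; body 21 mm across up to 32 mm, cap 18 mm across above 39 mm. Origin: centre of its underside, z up its axis.
- beaker: Clear glass beaker, 70 mm across (76 mm with its spout), 92 mm tall, about 100 g, standing loose among the vessels. Not part of the load: leave it standing where it is. Origin: centre of its underside, z up its axis.
Things that resemble listed ones, but are neither listed nor needed, are in the scene too. What is shaped like the flask but orange or yellow is not meant.

How it is judged:
By the outcome, as a careful person would: the job done as asked, in the order asked, and still so for the second after the job is handed in, with the robot touching nothing.
It also fails if it takes over 115 s, if anything falls off the work surface, if the arm or the gripper's body presses on something with over 40 N, if the wrist force passes 120 N, or if a joint passes its speed limit or range.

ROBOT

A 6-joint arm with a two-finger parallel gripper is mounted at the origin on a cart in front of the work surface, level with it; the furniture and walls round the work are solid. World frame = base frame: x ahead of the robot, y to its left, z up, the work surface at z = 0. Lengths are in m, angles in rad, forces in N, time in s.
With the tool pointing down it reaches from about 0.425 to 0.95 m from the base axis. Payload 3.5 kg.
Tool frame: the origin (TCP) lies at the very end of the fingers, on their centre line; the grasp point (between the pads) lies ctrl.pinch_z behind it (ctrl.pinch_z is the distance from the TCP to the grasp point, in m); z points along the fingers, y is the line along which they close (so a half turn about z gives the same grasp; the last joint's range is limited). The gripper opens to 85 mm and grips with 20 to 120 N. Pads are 22 mm wide; open, the fingers measure 114 mm over their backs; the gripper's body (76 mm by 85 mm) begins 54 mm behind the grasp point. The pads swing forward as they close: fully open they stand 13 mm farther back than shut.
Start: joints at [-1.327, 0.286, 1.577, -0, 1.279, -0.15], TCP at [0.259, -0.623, 0.231] pointing down, gripper open.
Joint ranges: [-2.77, 2.77], [-0.9, 2.22], [0.21, 2.48], [-1.53, 4.67], [0.24, 2.81], [-2.84, 2.84]. Speed limits (rad/s): [2.79, 2.79, 3.14, 3.14, 3.14, 3.14].

INTERFACE

Orientations are given as a unit quaternion [x, y, z, w].
In Python, from plant import ctrl gives the robot as it stands.
- The arm moves only by the shell command python3 -m inch 'ROWS' [FORCE]. ROWS is a JSON list of rows, 1 to 10 of them, each of 7 numbers: dx, dy, dz in m, then a rotation vector rx, ry, rz in rad, then the opening from 0.0 (shut) to 1.0 (fully open); each row is the pose to reach, as a shift and turn from the pose commanded when the command began, along the tool's axes at that moment; what a row does not reach only later rows make up. A row lasts 1/8 s, in which the tool goes at most 0.0625 m and 0.188 rad, less where a joint would pass 70% of its speed; a pose out of reach is approached as far as the arm can. The fingers move at their own pace and stop on an object; FORCE is the grip in N (left out, the last holds). Time passes only in rows, so rows that do not move let the fingers close. It prints the time, the measured TCP pose, the force, the opening and the grip force at its end.
- ctrl.get_state(): the state, without advancing time (a new reading comes with each control period).
- ctrl.read_camera(name): name is "side" or "top" or "wrist"; returns a dict with "pixels" (420x560x3 uint8, red, green, blue), "camera_matrix" (3x3 intrinsics, pixels), "xyz" and "orientation" of the camera in the world. Camera axes: x right, y down, z forward; pixel columns grow to the right and rows downward; lengths in m; the calibration is good to about 2 mm. A picture is of the moment at which its call begins. There is no depth.
- ctrl.sign_off(): hands the job in; it is judged then, once.
Trained networks look in the newest picture that a camera, given by its name, has taken for a name from the list of things; names that differ only in an ending like _2 or _b are one class to them, and where a whole thing is asked for, a point or a joint stands for the part that bears it (a point fixed in the world has none). Each returns a list of dicts, best first, with "conf" (0 to 1); they miss things now and then, are a little off and sometimes report something else, mostly with a low value. They report only what shows in the picture. A call takes as long as a camera call. They do not tell look-alikes from the thing itself.
- ctrl.recognise(camera, thing): "position" ([x, y, z] in m, in world coordinates, good to about 4 mm: the middle of the surface that is visible of it).
- ctrl.masks_of(camera, thing): "region" (420x560 bool, what is visible of it).
- ctrl.mark_of(camera, thing): "position" ([x, y, z] in m, in world coordinates, good to about 4 mm: a listed point, or the origin of a listed thing).
The state is a dict: "time": time; "qpos": joint angles; "dq": joint speeds; "joint_efforts": joint torques, N m; "eef_pos": TCP position; "tcp_rot": TCP orientation; "contact_force": force on the tool from outside, world axes, zero at the start; "wrist_torque": the same for the moment, N m; "opening": opening from 0.0 (shut) to 1.0 (fully open); "finger_force": force on a finger pad.
Only numpy, scipy, OpenCV 4.12 (cv2) and the standard library are available. Lean on these libraries where they do the work, as an engineer would, in place of code of your own. Each camera call takes 0.05 s, during which the arm holds its last target. There are 200 camera calls.

## Working session

There is one attempt and no reset: what is moved stays moved. The work goes in short steps, Python scripts to look and compute and a shell command to move; the robot and the scene stay as the last step left them, time stands still between calls to the robot, and variables do not carry over. Pictures are saved under pics/ and viewed, at most 14 in all, crops included, and the job is handed in when it is done.

```bash
ls; mkdir -p pics; cat > h.py <<'E'
import numpy as np,cv2
from scipy.spatial.transform import Rotation as R
from plant import ctrl
def cam(n):
    c=ctrl.read_camera(n); return c
def save(c,f,box=None,s=1):
    p=c["pixels"][:,:,::-1]
    if box: x0,y0,x1,y1=box; p=p[y0:y1,x0:x1]
    cv2.imwrite("pics/"+f,cv2.resize(p,None,fx=s,fy=s,interpolation=cv2.INTER_CUBIC))
def ray(c,u,v):
    d=R.from_quat(c["orientation"]).apply(np.linalg.inv(c["camera_matrix"])@[u,v,1]); return np.array(c["xyz"]),d/np.linalg.norm(d)
def proj(c,P):
    q=R.from_quat(c["orientation"]).inv().apply(np.array(P)-c["xyz"]); q=c["camera_matrix"]@q; return q[:2]/q[2]
def onz(c,u,v,z):
    o,d=ray(c,u,v); return o+d*(z-o[2])/d[2]
def tri(a,b):
    (o,d),(p,e)=a,b
    s=np.linalg.lstsq(np.c_[d,-e],p-o,rcond=None)[0]; A=o+s[0]*d;B=p+s[1]*e
    return (A+B)/2,np.linalg.norm(A-B)
def st():
    s=ctrl.get_state(); print({k:np.round(s[k],3).tolist() for k in("time","qpos","eef_pos","tcp_rot","contact_force","opening","finger_force")}); return s
E
python3 - <<'E'
from h import *
st();print(ctrl.pinch_z)
for n in("top","side"):
    c=cam(n);save(c,n+"0.png",s=1.4);print(n,np.round(c["xyz"],3),np.round(c["camera_matrix"],1).tolist())
    for t in "flask bottle buffer vial beaker shaker flask_clamp bottle_clamp square_seat vial_block".split():
        print(t,[(round(d["conf"],2),np.round(d["position"],3).tolist(),proj(c,d["position"]).round().tolist()) for d in ctrl.mark_of(n,t)])
s=ctrl.get_state();print(s["time"])
E
```

```text
pics
{'time': 0.0, 'qpos': [-1.327, 0.287, 1.578, -0.0, 1.279, -0.15], 'eef_pos': [0.259, -0.623, 0.23], 'tcp_rot': [0.981, 0.196, -0.0, -0.001], 'contact_force': [-0.404, 0.931, 0.015], 'opening': 1.0, 'finger_force': 0.0}
0.0187
top [0.202 0.08  1.589] [[518.7, 0.0, 270.4], [0.0, 518.7, 215.2], [0.0, 0.0, 1.0]]
flask [(0.81, [0.339, 0.023, 0.001], [291.0, 271.0]), (0.76, [0.441, 0.462, 0.002], [150.0, 235.0]), (0.72, [0.557, 0.111, 0.002], [264.0, 201.0]), (0.64, [0.36, 0.114, 0.001], [261.0, 264.0])]
bottle [(0.53, [0.413, 0.279, -0.001], [208.0, 246.0]), (0.31, [0.572, 0.257, 0.0], [218.0, 195.0])]
buffer [(0.66, [0.458, 0.117, -0.002], [261.0, 232.0])]
vial [(0.44, [0.463, 0.362, 0.003], [182.0, 229.0])]
beaker [(0.65, [0.569, 0.259, 0.001], [217.0, 196.0])]
shaker [(0.58, [0.547, -0.177, 0.001], [356.0, 206.0])]
flask_clamp [(0.82, [0.486, -0.116, 0.084], [340.0, 220.0]), (0.73, [0.462, 0.116, -0.002], [262.0, 231.0])]
bottle_clamp [(0.64, [0.478, -0.234, 0.083], [380.0, 224.0])]
square_seat [(0.64, [0.48, -0.235, 0.085], [380.0, 223.0])]
vial_block [(0.63, [0.608, -0.122, 0.08
[... 170 characters left out ...]
356, 0.113, 0.0], [301.0, 246.0]), (0.78, [0.439, 0.464, 0.004], [223.0, 331.0]), (0.62, [0.34, 0.024, -0.004], [316.0, 229.0])]
bottle [(0.84, [0.415, 0.278, -0.001], [261.0, 281.0]), (0.25, [0.613, -0.122, 0.087], [254.0, 159.0])]
buffer [(0.57, [0.458, 0.111, 0.002], [270.0, 236.0])]
vial [(0.47, [0.462, 0.368, 0.002], [232.0, 300.0])]
beaker [(0.84, [0.567, 0.261, 0.001], [215.0, 260.0])]
shaker [(0.77, [0.544, -0.181, -0.002], [279.0, 175.0])]
flask_clamp [(0.93, [0.485, -0.115, 0.085], [289.0, 170.0])]
bottle_clamp [(0.78, [0.599, -0.243, 0.081], [272.0, 143.0])]
square_seat [(0.82, [0.475, -0.239, 0.086], [304.0, 150.0])]
vial_block [(0.78, [0.613, -0.124, 0.085], [254.0, 160.0])]
1.1
```

View pics/top0.png

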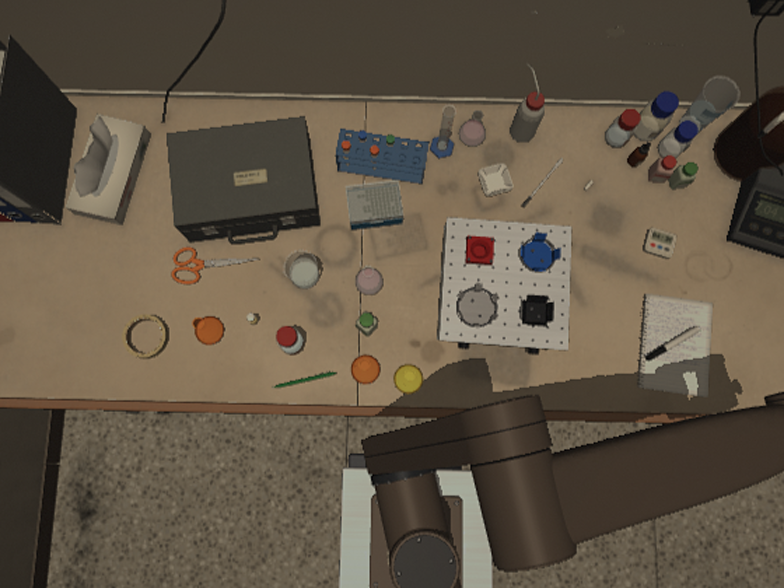

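View pics/side0.png

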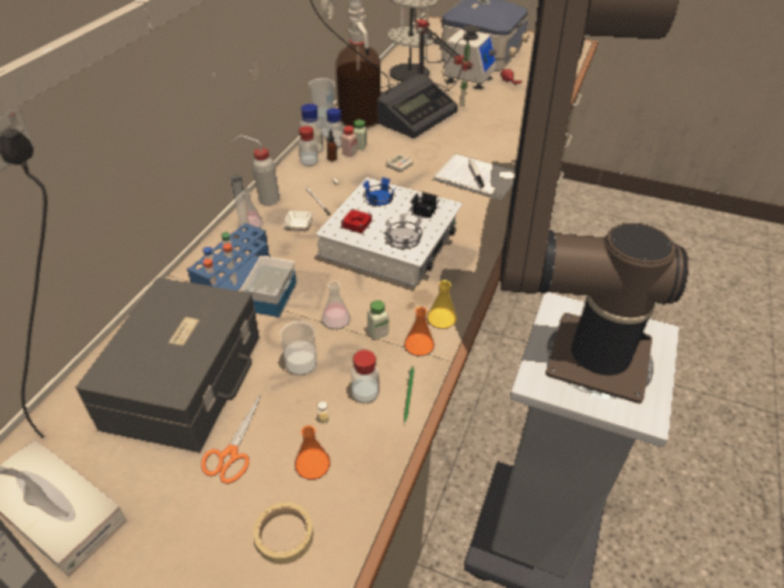

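The loose pink flask is at top (264,201) and side (240,218). It could be confused with:
- the orange flasks at top (261,264) and (150,235)
- the yellow flask at top (291,271)
- the stock pink flask at top (337,93)

Other targets in the top picture:
- **Bottle:** (208,242). Stock red caps are at (449,87) and (478,121).
- **Buffer:** (262,230). Stock green cap is at (490,125).
- **Vial:** (180,227).
- **Beaker:** (216,193).
- **Holders:** flask clamp (340,219), seat (383,222), vial block (342,179), bottle clamp (385,181).

Next I'll move the wrist camera over the shaker.

```bash
cat >> h.py <<'E'
def go(x,y,z,psi):
    s=ctrl.get_state(); r=R.from_quat(s["tcp_rot"]); p=np.array(s["eef_pos"])
    T=R.from_matrix(np.array([[np.cos(psi),np.sin(psi),0],[np.sin(psi),-np.cos(psi),0],[0,0,-1]]))
    d=np.array([x,y,z])-p
    print("delta",r.inv().apply(d).round(4).tolist(),(r.inv()*T).as_rotvec().round(4).tolist(),"rows",round(np.linalg.norm(d)/.0625,1))
E
python3 - <<'E'
from h import *
c=cam("wrist");print(c["xyz"],R.from_quat(c["orientation"]).as_matrix().round(2).tolist(),c["camera_matrix"][0])
print(ctrl.get_state()["eef_pos"]); go(.47,-.18,.36,0)
E
```

```text
[ 0.3363483  -0.59164712  0.37508109] [[0.38, -0.87, -0.3], [-0.92, -0.36, -0.12], [-0.0, 0.33, -0.95]] [293.05126338   0.         273.57929062]
[ 0.2590162  -0.62329296  0.23131187]
delta [0.3649, -0.3284, -0.1287] [-0.0, 0.0, 0.3938] rows 8.1
```

```bash
python3 -m inch '[[0.05,-0.03,-0.05,0,0,0.1,1],[0.10,-0.06,-0.08,0,0,0.2,1],[0.15,-0.09,-0.109,0,0,0.3,1],[0.20,-0.125,-0.109,0,0,0.394,1],[0.25,-0.16,-0.109,0,0,0.394,1],[0.30,-0.19,-0.109,0,0,0.394,1],[0.35,-0.22,-0.109,0,0,0.394,1],[0.40,-0.255,-0.109,0,0,0.394,1],[0.457,-0.29,-0.109,0,0,0.394,1],[0.457,-0.29,-0.109,0,0,0.394,1]]' && python3 - <<'E'
from h import *
c=cam("wrist");save(c,"w1.png",s=1.2)
for t in "shaker flask_clamp bottle_clamp square_seat vial_block".split():
    print(t,[(round(d["conf"],2),np.round(d["position"],3).tolist(),proj(c,d["position"]).round().tolist()) for d in ctrl.mark_of("wrist",t)])
st()
go(.58,.2,.36,0)
E
```

```text
time: 2.4
eef_pos: [0.5712, -0.1769, 0.3404]
tcp_rot: [1.0, 0.002, 0.0, -0.0]
contact_force: [-0.3, -1.1, -0.1]
opening: 0.997
finger_force: 0.0
shaker [(0.6, [0.549, -0.176, -0.002], [273.0, 172.0])]
flask_clamp [(0.64, [0.488, -0.114, 0.084], [231.0, 226.0]), (0.47, [0.606, -0.124, 0.086], [234.0, 144.0]), (0.29, [0.568, 0.258, 0.0], [11.0, 160.0])]
bottle_clamp [(0.55, [0.6, -0.244, 0.087], [323.0, 149.0])]
square_seat [(0.63, [0.484, -0.242, 0.082], [317.0, 228.0])]
vial_block [(0.57, [0.607, -0.125, 0.089], [234.0, 144.0])]
{'time': 2.7, 'qpos': [-0.479, 0.053, 1.645, -0.0, 1.444, 1.095], 'eef_pos': [0.569, -0.182, 0.34], 'tcp_rot': [1.0, -0.001, -0.0, 0.0], 'contact_force': [0.601, 0.063, -0.136], 'opening': 1.001, 'finger_force': 0.0}
delta [0.01, -0.3817, -0.0198] [0.0004, 0.0002, -0.0024] rows 6.1
```

View pics/w1.png

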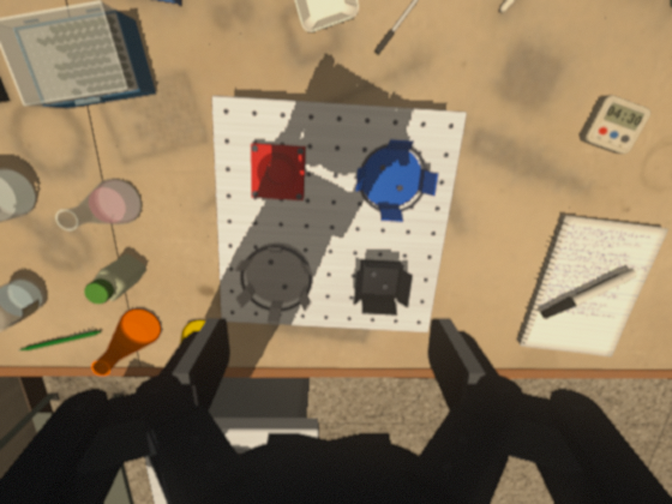

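The wrist picture (scaled 1.2) shows red block (278,170), blue clamp (393,180), steel clamp (275,278) and black seat (382,287). The platform corners are (214,97), (465,113), (432,331) and (218,320).

```bash
cat > shk.py <<'E'
from h import *
def pose(c,px,s,z=.084):
    W=np.array([onz(c,u/s,v/s,z)[:2] for u,v in px]) # TL TR BR BL  -> rear-left, rear-right, front-right, front-left
    M=np.array([[.135,.135],[.135,-.135],[-.135,-.135],[-.135,.135]])
    ct=W.mean(0);q=W-ct
    th=np.arctan2((M[:,0]*q[:,1]-M[:,1]*q[:,0]).sum(),(M*q).sum())
    Rm=np.array([[np.cos(th),-np.sin(th)],[np.sin(th),np.cos(th)]])
    print("centre",ct.round(4),"yaw",th.round(4),"resid",(q-M@Rm.T).round(4).tolist())
    for n,a,b in(("flask",-1,1),("bottle",1,-1),("square",-1,-1),("vial",1,1)): print(n,(ct+Rm@[a*.062,b*.062]).round(4))
E
python3 - <<'E'
from shk import *
c=cam("wrist");pose(c,[(214,97),(465,113),(432,331),(218,320)],1.2)
c=cam("top");pose(c,[(447,219),(571,228),(568,349),(440,341)],1.4)
print(ctrl.get_state()["time"])
E
python3 -m inch '[[0,-0.06,-0.02,0,0,0,1],[0.01,-0.12,-0.03,0,0,0,1],[0.01,-0.18,-0.03,0,0,0,1],[0.01,-0.24,-0.03,0,0,0,1],[0.01,-0.30,-0.03,0,0,0,1],[0.01,-0.36,-0.03,0,0,0,1],[0.01,-0.395,-0.03,0,0,0,0.9],[0.01,-0.395,-0.03,0,0,0,0.9]]' && python3 - <<'E'
from h import *
c=cam("wrist");save(c,"w2.png",s=1.4)
for t in "flask bottle buffer vial beaker".split():
    print(t,[(round(d["conf"],2),np.round(d["position"],3).tolist(),proj(c,d["position"]).round().tolist()) for d in ctrl.mark_of("wrist",t)])
st()
E
```

```text
centre [ 0.5416 -0.1866] yaw -0.0631 resid [[-0.0019, -0.0023], [-0.0014, 0.0022], [0.0015, -0.0045], [0.0018, 0.0046]]
flask [ 0.4837 -0.1208]
bottle [ 0.5996 -0.2524]
square [ 0.4759 -0.2446]
vial [ 0.6074 -0.1286]
centre [ 0.5414 -0.1812] yaw -0.048 resid [[-0.0022, -0.0015], [-0.0032, 0.0012], [0.0039, 0.0016], [0.0015, -0.0013]]
flask [ 0.4825 -0.1163]
bottle [ 0.6004 -0.2461]
square [ 0.4765 -0.2401]
vial [ 0.6063 -0.1222]
2.8
time: 3.8
eef_pos: [0.5796, 0.2162, 0.3701]
tcp_rot: [1.0, 0.001, -0.0, -0.0]
contact_force: [-0.2, -1.4, -0.1]
opening: 0.899
finger_force: 0.0
flask [(0.78, [0.358, 0.117, -0.002], [323.0, 267.0]), (0.65, [0.56, 0.112, -0.0], [332.0, 168.0]), (0.62, [0.341, 0.022, 0.0], [370.0, 275.0])]
bottle [(0.81, [0.41, 0.275, -0.001], [243.0, 244.0])]
buffer [(0.97, [0.458, 0.116, -0.0], [326.0, 221.0])]
vial [(0.63, [0.569, 0.257, -0.003], [251.0, 162.0]), (0.53, [0.465, 0.366, -0.002], [194.0, 217.0])]
beaker [(0.86, [0.568, 0.258, -0.004], [250.0, 163.0]), (0.21, [0.561, 0.109, -0.001], [334.0, 167.0])]
{'time': 4.1, 'qpos': [0.188, 0.091, 1.552, -0.0, 1.499, 1.762], 'eef_pos': [0.58, 0.213, 0.37], 'tcp_rot': [1.0, -0.001, 0.0, 0.0], 'contact_force': [0.64, 0.113, -0.965], 'opening': 0.898, 'finger_force': 0.0}
```

View pics/w2.png

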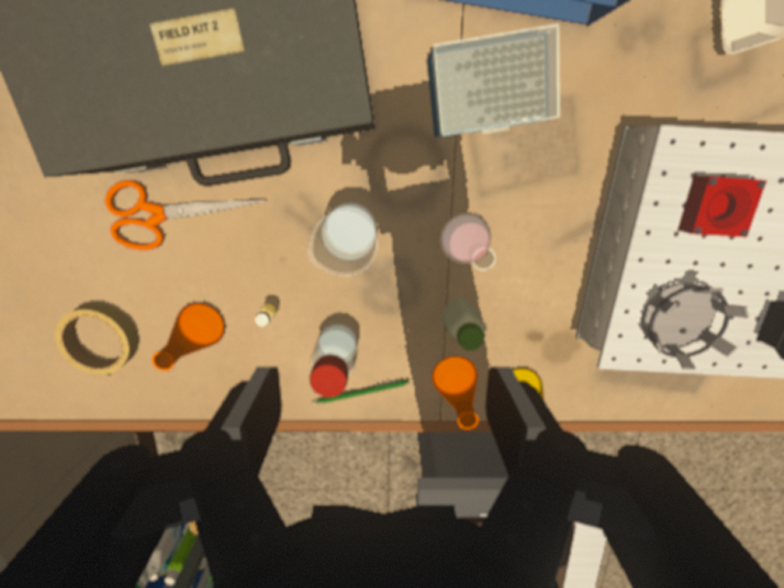

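Picture w2 (scaled 1.4) shows: 
- pink flask base (466,240) with its lip at (484,258)
- red cap (329,376)
- green cap (470,335)
- vial cap (262,320)
- beaker (348,235)

The orange flasks are at (455,378) and (200,325). The pink one at (466,240) is the flask I want. I'll triangulate the tops.

```bash
python3 - <<'E'
from h import *
w=cam("wrist");s=cam("side")
for n,a,b,h in(("flask",(484,258),(333,284),.105),("bottle",(329,376),(365,359),.109),("buffer",(470,335),(377,306),.086),("vial",(262,320),(323,404),.048)):
    P,e=tri(ray(w,a[0]/1.4,a[1]/1.4),ray(s,b[0]/1.4,b[1]/1.4)); print(n,P.round(4),round(e,4),"wrist at text height",onz(w,a[0]/1.4,a[1]/1.4,h).round(4),"side",onz(s,b[0]/1.4,b[1]/1.4,h).round(4))
save(w,"w3.png",(290,130,390,270),5) ; cv2.imwrite("pics/w3.png",cv2.hconcat([cv2.resize(w["pixels"][200:270,290:370,::-1],None,fx=5,fy=5),cv2.resize(w["pixels"][140:210,300:380,::-1],None,fx=5,fy=5)]))
st();go(.5575,.1115,.15,0)
E
```

```text
flask [0.5588 0.1111 0.105 ] 0.0047 wrist at text height [0.5571 0.1093 0.105 ] side [0.5599 0.1135 0.105 ]
bottle [0.416  0.2756 0.0998] 0.0004 wrist at text height [0.4217 0.2743 0.109 ] side [0.4125 0.2827 0.109 ]
buffer [0.4585 0.1127 0.0785] 0.0024 wrist at text height [0.4611 0.1135 0.086 ] side [0.4559 0.1212 0.086 ]
vial [0.4634 0.3638 0.0452] 0.0009 wrist at text height [0.4643 0.3626 0.048 ] side [0.4626 0.366  0.048 ]
{'time': 4.2, 'qpos': [0.189, 0.091, 1.552, -0.0, 1.499, 1.762], 'eef_pos': [0.58, 0.214, 0.37], 'tcp_rot': [1.0, -0.001, 0.0, 0.0], 'contact_force': [-0.307, -0.761, 0.766], 'opening': 0.904, 'finger_force': 0.0}
delta [-0.0225, 0.1022, 0.2205] [0.0, -0.0003, -0.0019] rows 3.9
```

View pics/w3.png

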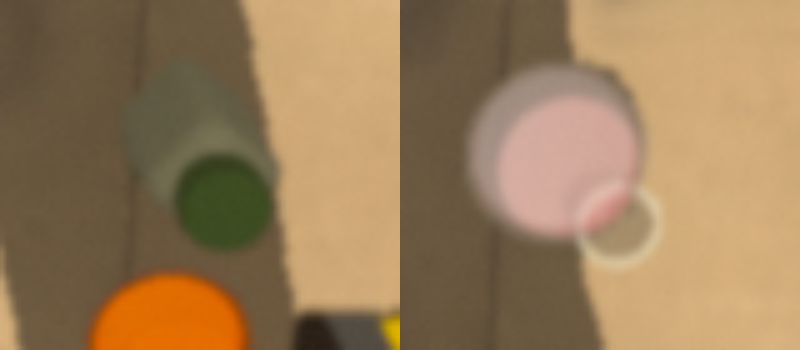

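The crop confirms the pink conical flask (lip at (620,222)). The green-capped bottle beside it appears turned, and I'll measure that before its pick. Now for the flask.

```bash
python3 -m inch '[[-0.01,0.05,0.03,0,0,0,0.7],[-0.022,0.102,0.05,0,0,0,0.7],[-0.022,0.102,0.11,0,0,0,0.7],[-0.022,0.102,0.17,0,0,0,0.7],[-0.022,0.102,0.22,0,0,0,0.7],[-0.022,0.102,0.25,0,0,0,0.7],[-0.022,0.102,0.28,0,0,0,0.7],[-0.022,0.102,0.297,0,0,0,0.7],[-0.022,0.102,0.297,0,0,0,0.7]]' 30; python3 -m inch '[[0,0,0,0,0,0,0],[0,0,0,0,0,0,0],[0,0,0,0,0,0,0],[0,0,0,0,0,0,0],[0,0,0,0,0,0,0]]' 30
```

```text
time: 5.32
eef_pos: [0.5571, 0.1126, 0.0722]
tcp_rot: [1.0, -0.0, -0.001, 0.0]
contact_force: [-0.5, -0.9, 0.5]
opening: 0.699
finger_force: 0.0
time: 5.95
eef_pos: [0.5593, 0.113, 0.0753]
tcp_rot: [1.0, -0.0, 0.002, -0.0]
contact_force: [-0.7, 0.5, 6.4]
opening: 0.393
finger_force: 30.4
```

```bash
python3 -m inch '[[0,0,-0.03,0,0,0,0],[0,0,-0.08,0,0,0,0],[0,0.01,-0.135,0,0,0,0],[-0.01,0.06,-0.16,0,0,0,0],[-0.03,0.115,-0.16,0,0,0,0],[-0.05,0.17,-0.16,0,0,0,0],[-0.065,0.21,-0.16,0,0,0,0],[-0.073,0.228,-0.15,0,0,0,0],[-0.073,0.228,-0.145,0,0,0,0],[-0.073,0.228,-0.145,0,0,0,0]]' && python3 - <<'E'
from h import *
import itertools
ctrl.get_state()
P=[]
for n in("wrist","top","side","top","side","wrist"):
    c=cam(n)
    if n=="wrist" and not P: save(c,"w4.png",s=1.4)
    for t in("flask","flask_clamp"):
        P.append((n,t,[np.round(d["position"],3).tolist() for d in ctrl.mark_of(n,t)[:3]])); print(P[-1])
st();go(.485,-.116,.161,0)
E
```

```text
time: 7.2
eef_pos: [0.4844, -0.1144, 0.2174]
tcp_rot: [1.0, -0.0, -0.001, -0.001]
contact_force: [-0.1, -0.4, -1.0]
opening: 0.391
finger_force: 29.7
('wrist', 'flask', [[0.608, -0.124, 0.088], [0.485, -0.117, 0.14], [0.338, 0.02, -0.0]])
('wrist', 'flask_clamp', [[0.488, -0.114, 0.085]])
('top', 'flask', [[0.337, 0.023, -0.002], [0.463, 0.363, 0.003], [0.437, 0.461, 0.004]])
('top', 'flask_clamp', [])
('side', 'flask', [[0.482, -0.114, 0.144], [0.438, 0.463, 0.003], [0.357, 0.115, -0.001]])
('side', 'flask_clamp', [[0.489, -0.117, 0.086]])
('top', 'flask', [[0.358, 0.114, 0.001], [0.439, 0.461, 0.001], [0.342, 0.024, 0.003]])
('top', 'flask_clamp', [])
('side', 'flask', [[0.337, 0.022, -0.004], [0.484, -0.114, 0.143], [0.439, 0.463, 0.003]])
('side', 'flask_clamp', [[0.487, -0.116, 0.083]])
('wrist', 'flask', [[0.34, 0.026, 0.0], [0.36, 0.113, -0.001], [0.487, -0.116, 0.142]])
('wrist', 'flask_clamp', [[0.488, -0.114, 0.085]])
{'time': 8.1, 'qpos': [-0.437, -0.099, 2.015, -0.0, 1.225, 1.134], 'eef_pos': [0.485, -0.115, 0.218], 'tcp_rot': [1.0, -0.0, 0.0, 0.0], 'contact_force': [-0.76, 0.363, -1.399], 'opening': 0.391, 'finger_force': 29.672}
delta [0.0002, 0.0008, 0.0573] [0.0, -0.0, -0.0003] rows 0.9
```

View pics/w4.png

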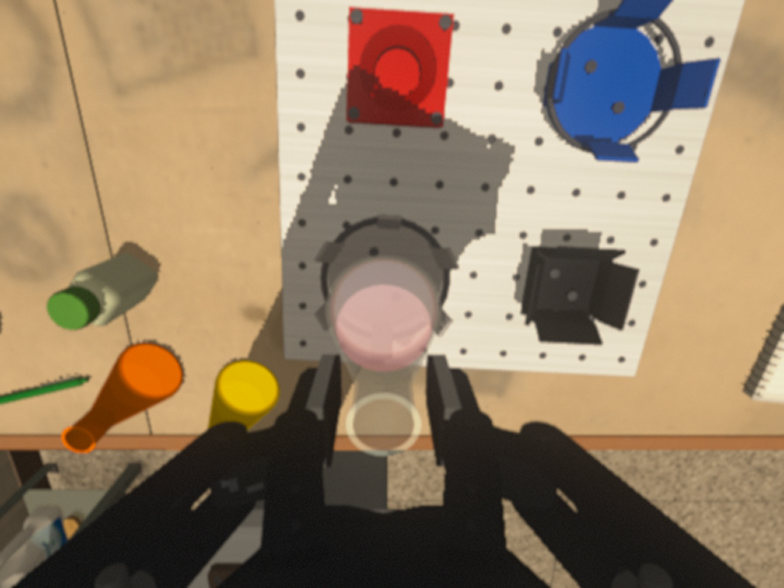

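The flask hangs upright above its clamp (base (385,315), clamp ring about (385,285)), and the networks put it 2 mm off in x. Lowering it gently.

```bash
python3 -m inch '[[0.002,0,0.01,0,0,0,0],[0.002,0,0.02,0,0,0,0],[0.002,0,0.028,0,0,0,0],[0.002,0,0.036,0,0,0,0],[0.002,0,0.042,0,0,0,0],[0.002,0,0.046,0,0,0,0],[0.002,0,0.048,0,0,0,0],[0.002,0,0.050,0,0,0,0],[0.002,0,0.052,0,0,0,0]]'; python3 -m inch '[[0,0,0.0015,0,0,0,0],[0,0,0.003,0,0,0,0],[0,0,0.003,0,0,0,0]]'
```

```text
time: 9.22
eef_pos: [0.4869, -0.1152, 0.1665]
tcp_rot: [1.0, -0.0, 0.0, 0.0]
contact_force: [0.2, -0.7, -0.3]
opening: 0.394
finger_force: 29.7
time: 9.6
eef_pos: [0.4868, -0.1152, 0.1633]
tcp_rot: [1.0, -0.0, 0.0, 0.0]
contact_force: [0.1, -0.3, -0.7]
opening: 0.39
finger_force: 29.7
```

```bash
python3 -m inch '[[0,0,0.001,0,0,0,0],[0,0,0.002,0,0,0,0],[0,0,0.002,0,0,0,0]]'; python3 -m inch '[[0,0,0.001,0,0,0,0],[0,0,0.002,0,0,0,0],[0,0,0.002,0,0,0,0]]'
```

```text
time: 9.98
eef_pos: [0.4878, -0.1154, 0.1634]
tcp_rot: [1.0, -0.0, 0.001, 0.0]
contact_force: [-1.1, 1.0, 6.3]
opening: 0.391
finger_force: 31.1
time: 10.35
eef_pos: [0.4887, -0.1155, 0.1635]
tcp_rot: [1.0, -0.0, 0.002, 0.0]
contact_force: [-3.2, 2.6, 12.9]
opening: 0.386
finger_force: 32.3
```

```bash
python3 -m inch '[[-0.001,0,-0.003,0,0,0,0],[-0.001,0,-0.003,0,0,0,0.45],[-0.001,0,-0.003,0,0,0,0.55],[-0.001,0,-0.003,0,0,0,0.7],[-0.001,0,-0.003,0,0,0,0.7],[-0.001,0,-0.02,0,0,0,0.75],[-0.001,0,-0.05,0,0,0,0.8],[-0.001,0,-0.10,0,0,0,0.85],[-0.001,0,-0.15,0,0,0,0.85],[-0.001,0,-0.15,0,0,0,0.85]]'; python3 - <<'E'
from h import *
for n in("wrist","side"):
    c=cam(n)
    for t in("flask","bottle_clamp","square_seat","vial_block"): print(n,t,[np.round(d["position"],3).tolist() for d in ctrl.mark_of(n,t)[:4]])
    if n=="wrist": save(c,"w5.png",s=1.4)
go(.414,.2775,.16,0)
E
```

```text
time: 11.6
eef_pos: [0.488, -0.1161, 0.3167]
tcp_rot: [1.0, -0.0, 0.006, 0.003]
contact_force: [-0.0, 0.2, 0.7]
opening: 0.853
finger_force: 0.0
wrist flask [[0.487, -0.118, 0.088], [0.358, 0.117, 0.001], [0.34, 0.022, 0.002], [0.546, -0.18, -0.001]]
wrist bottle_clamp [[0.601, -0.245, 0.084]]
wrist square_seat [[0.484, -0.239, 0.084]]
wrist vial_block [[0.608, -0.127, 0.089]]
side flask [[0.484, -0.114, 0.089], [0.357, 0.115, 0.002], [0.34, 0.022, -0.004], [0.438, 0.464, 0.002]]
side bottle_clamp [[0.601, -0.244, 0.085], [0.459, 0.112, -0.001]]
side square_seat [[0.474, -0.24, 0.086]]
side vial_block [[0.609, -0.124, 0.085]]
delta [-0.0714, -0.3924, 0.1488] [-0.0007, 0.0015, -0.0002] rows 6.8
```

View pics/w5.png

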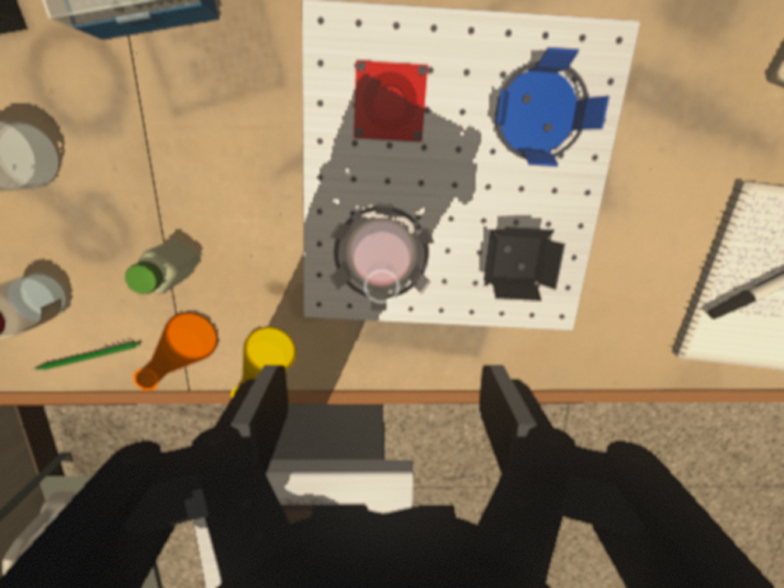

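The flask stands upright in its clamp (lip at (382,287), base (382,252)). Now the bottle.

```bash
python3 -m inch '[[-0.01,-0.055,0,0,0,0,0.85],[-0.02,-0.11,0,0,0,0,0.85],[-0.03,-0.17,0.01,0,0,0,0.85],[-0.04,-0.23,0.02,0,0,0,0.85],[-0.05,-0.285,0.04,0,0,0,0.85],[-0.065,-0.34,0.06,0,0,0,0.85],[-0.073,-0.385,0.09,0,0,0,0.85],[-0.073,-0.392,0.13,0,0,0,0.85],[-0.073,-0.392,0.15,0,0,0,0.85],[-0.073,-0.392,0.15,0,0,0,0.85]]'; python3 - <<'E'
from h import *
go(.414,.277,.072,0)
for n in("side","top"):
    c=cam(n);print([np.round(d["position"],3).tolist() for d in ctrl.mark_of(n,"bottle")[:2]],[np.round(d["position"],3).tolist() for d in ctrl.mark_of(n,"buffer")[:2]])
E
```

```text
time: 13.35
eef_pos: [0.4113, 0.2765, 0.1571]
tcp_rot: [1.0, 0.0, -0.002, 0.001]
contact_force: [0.7, 0.8, 0.3]
opening: 0.852
finger_force: 0.0
delta [0.0031, -0.0007, 0.0851] [0.002, 0.0048, 0.0003] rows 1.4
[[0.416, 0.279, -0.003]] [[0.459, 0.114, -0.001], [0.462, 0.369, 0.002]]
[] [[0.459, 0.116, 0.0]]
```

```bash
python3 -m inch '[[0.003,-0.001,0.03,0,0,0,0.85],[0.003,-0.001,0.055,0,0,0,0.85],[0.003,-0.001,0.072,0,0,0,0.85],[0.003,-0.001,0.083,0,0,0,0.85],[0.003,-0.001,0.083,0,0,0,0.85]]' 45; python3 -m inch '[[0,0,0,0,0,0,0],[0,0,0,0,0,0,0],[0,0,0,0,0,0,0],[0,0,0,0,0,0,0],[0,0,0,0,0,0,0]]' 45
```

```text
time: 14.28
eef_pos: [0.4157, 0.2778, 0.076]
tcp_rot: [1.0, -0.0, -0.0, 0.0]
contact_force: [0.2, 0.0, -0.5]
opening: 0.849
finger_force: 0.0
time: 14.9
eef_pos: [0.417, 0.2783, 0.0776]
tcp_rot: [1.0, -0.0, 0.001, -0.0]
contact_force: [0.4, 0.2, 6.9]
opening: 0.478
finger_force: 46.4
```

```bash
python3 -m inch '[[0,0,-0.02,0,0,0,0],[0,0,-0.06,0,0,0,0],[0,0,-0.11,0,0,0,0],[0,0.03,-0.16,0,0,0,0],[0.01,0.08,-0.19,0,0,0,0],[0.03,0.13,-0.215,0,0,0,0],[0.05,0.185,-0.215,0,0,0,0],[0.07,0.24,-0.215,0,0,0,0],[0.09,0.295,-0.215,0,0,0,0],[0.11,0.345,-0.215,0,0,0,0]]'; python3 -m inch '[[0.02,0.05,0,0,0,0,0],[0.04,0.10,0,0,0,0,0],[0.06,0.145,0,0,0,0,0],[0.074,0.177,0.02,0,0,0,0],[0.074,0.177,0.06,0,0,0,0],[0.074,0.177,0.075,0,0,0,0],[0.074,0.177,0.075,0,0,0,0]]'; python3 - <<'E'
from h import *
for n in("wrist","side","top"):
    c=cam(n)
    for t in("bottle","bottle_clamp"): print(n,t,[np.round(d["position"],3).tolist() for d in ctrl.mark_of(n,t)[:4]])
    if n=="wrist": save(c,"w6.png",s=1.4)
st()
E
```

```text
time: 16.15
eef_pos: [0.5253, -0.0689, 0.2895]
tcp_rot: [1.0, -0.001, -0.001, -0.001]
contact_force: [0.2, 0.2, -3.4]
opening: 0.48
finger_force: 46.7
time: 17.02
eef_pos: [0.5986, -0.2431, 0.2138]
tcp_rot: [1.0, 0.0, -0.002, -0.001]
contact_force: [0.1, 0.7, -1.9]
opening: 0.478
finger_force: 46.7
wrist bottle [[0.592, -0.245, 0.135]]
wrist bottle_clamp [[0.602, -0.246, 0.084], [0.61, -0.125, 0.089]]
side bottle [[0.6, -0.245, 0.142]]
side bottle_clamp [[0.61, -0.124, 0.084]]
top bottle []
top bottle_clamp [[0.46, 0.116, -0.002]]
{'time': 17.475, 'qpos': [-0.543, 0.238, 1.662, -0.0, 1.241, 1.028], 'eef_pos': [0.6, -0.244, 0.217], 'tcp_rot': [1.0, 0.0, 0.001, 0.0], 'contact_force': [0.685, -0.601, -2.077], 'opening': 0.477, 'finger_force': 46.761}
```

View pics/w6.png

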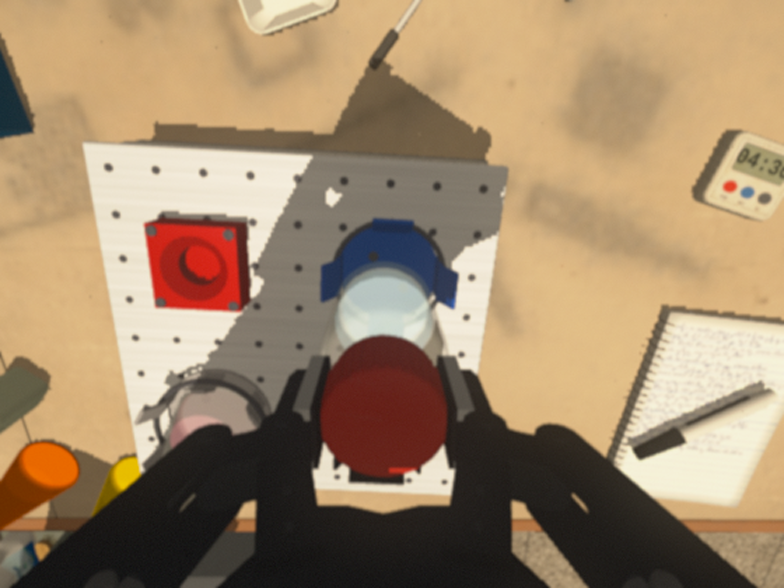

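The bottle hangs over the blue clamp (base (385,315), clamp centre about (388,262)), aligned to within 1–2 mm. Lowering it.

```bash
python3 -m inch '[[0.001,0.0005,0.01,0,0,0,0],[0.001,0.0005,0.02,0,0,0,0],[0.001,0.0005,0.028,0,0,0,0],[0.001,0.0005,0.036,0,0,0,0],[0.001,0.0005,0.041,0,0,0,0],[0.001,0.0005,0.045,0,0,0,0],[0.001,0.0005,0.048,0,0,0,0],[0.001,0.0005,0.05,0,0,0,0]]'; python3 -m inch '[[0,0,0.001,0,0,0,0],[0,0,0.002,0,0,0,0],[0,0,0.003,0,0,0,0],[0,0,0.003,0,0,0,0]]'
```

```text
time: 18.48
eef_pos: [0.601, -0.2447, 0.1664]
tcp_rot: [1.0, -0.0, 0.0, 0.0]
contact_force: [0.7, 0.1, -1.4]
opening: 0.48
finger_force: 46.9
time: 18.98
eef_pos: [0.6014, -0.2447, 0.1657]
tcp_rot: [1.0, -0.0, 0.001, 0.0]
contact_force: [-0.1, 2.4, 5.8]
opening: 0.476
finger_force: 47.7
```

```bash
python3 -m inch '[[0,0,0.001,0,0,0,0],[0,0,0.002,0,0,0,0],[0,0,0.002,0,0,0,0]]'
```

```text
time: 19.35
eef_pos: [0.6016, -0.2447, 0.1656]
tcp_rot: [1.0, -0.0, 0.001, 0.0]
contact_force: [-2.9, 3.5, 11.3]
opening: 0.478
finger_force: 48.2
```

```bash
python3 -m inch '[[0,0,-0.003,0,0,0,0],[0,0,-0.003,0,0,0,0.53],[0,0,-0.003,0,0,0,0.6],[0,0,-0.003,0,0,0,0.75],[0,0,-0.003,0,0,0,0.75],[0,0,-0.02,0,0,0,0.8],[0,0,-0.06,0,0,0,0.8],[-0.01,-0.03,-0.10,0,0,0,0.8],[-0.03,-0.08,-0.13,0,0,0,0.8],[-0.04,-0.14,-0.15,0,0,0,0.8]]'; python3 - <<'E'
from h import *
for n in("wrist","side"):
    c=cam(n)
    for t in("bottle","flask"): print(n,t,[np.round(d["position"],3).tolist() for d in ctrl.mark_of(n,t)[:2]])
go(.53,.114,.30,0)
E
```

```text
time: 20.6
eef_pos: [0.561, -0.1056, 0.3148]
tcp_rot: [1.0, -0.001, 0.002, 0.001]
contact_force: [1.4, 0.6, 0.3]
opening: 0.796
finger_force: 0.0
wrist bottle [[0.598, -0.248, 0.089]]
wrist flask [[0.342, 0.022, -0.001], [0.356, 0.116, -0.001]]
side bottle [[0.487, -0.115, 0.085], [0.6, -0.245, 0.086]]
side flask [[0.355, 0.113, 0.002], [0.439, 0.464, -0.001]]
delta [-0.0311, -0.2206, 0.0109] [0.0004, 0.0, -0.0006] rows 3.6
```

```bash
python3 -m inch '[[-0.02,-0.055,0.01,0,0,0,0.75],[-0.04,-0.11,0.02,0,0,0,0.75],[-0.06,-0.165,0.04,0,0,0,0.75],[-0.076,-0.22,0.065,0,0,0,0.75],[-0.076,-0.22,0.065,0,0,0,0.75],[-0.076,-0.22,0.065,0,0,0,0.75]]'; python3 - <<'E'
from h import *
c=cam("wrist");save(c,"w7.png",s=1.4)
print([np.round(d["position"],4).tolist() for d in ctrl.mark_of("wrist","buffer")[:2]])
m=ctrl.masks_of("wrist","buffer")[0]["region"].astype(np.uint8)
ys,xs=np.nonzero(m);print(xs.min(),xs.max(),ys.min(),ys.max())
b=(xs.min()-15,ys.min()-15,xs.max()+15,ys.max()+15);print(b)
save(c,"w8.png",b,5)
st()
E
```

```text
time: 21.65
eef_pos: [0.4857, 0.1129, 0.2457]
tcp_rot: [1.0, -0.001, -0.0, 0.0]
contact_force: [0.1, -0.3, 0.5]
opening: 0.751
finger_force: 0.0
[[0.456, 0.1177, -0.0008], [0.4648, 0.3691, -0.001]]
252 292 176 225
(np.int64(237), np.int64(161), np.int64(307), np.int64(240))
{'time': 21.8, 'qpos': [0.024, -0.122, 1.984, -0.0, 1.278, 1.597], 'eef_pos': [0.486, 0.112, 0.247], 'tcp_rot': [1.0, -0.001, 0.001, 0.0], 'contact_force': [-0.16, 0.038, 0.387], 'opening': 0.748, 'finger_force': 0.0}
```

View pics/w8.png

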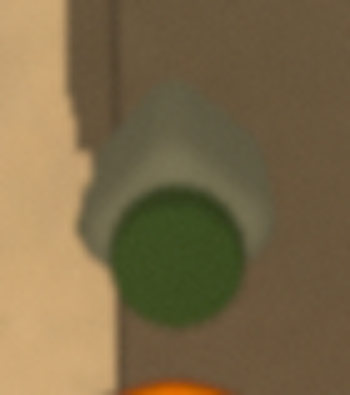

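```bash
cat > fitb.py <<'E'
from h import *
from scipy.optimize import minimize
def sil(c,x,y,z0,th,r=.007):
    a=np.linspace(0,2*np.pi,33)
    k=.019-r; S=np.array([[sx*k+r*np.cos(t),sy*k+r*np.sin(t)] for sx in(1,-1) for sy in(1,-1) for t in a])
    S=S@np.array([[np.cos(th),np.sin(th)],[-np.sin(th),np.cos(th)]])
    C=.0155*np.c_[np.cos(a),np.sin(a)]
    m=np.zeros((420*4,560*4),np.uint8)
    for pts,zs in((S,(0,.058)),(C,(.066,.086))):
        Q=np.array([proj(c,[x+p[0],y+p[1],z0+z]) for z in zs for p in pts])
        cv2.fillConvexPoly(m,cv2.convexHull((Q*4).astype(np.int32)),1)
    N=np.array([proj(c,[x+p[0]*f,y+p[1]*f,z0+z]) for z,f in((.057,1.15),(.067,1)) for p in C])
    cv2.fillConvexPoly(m,cv2.convexHull((N*4).astype(np.int32)),1)
    return m
def fit(views,x0,z0=0):
    ms=[cv2.resize(m.astype(np.uint8),None,fx=4,fy=4,interpolation=cv2.INTER_NEAREST) for c,m in views]
    def f(p): return sum(1-(s&m).sum()/(s|m).sum() for (c,_),m in zip(views,ms) for s in[sil(c,p[0],p[1],z0,p[2])])/len(views)
    best=[]
    for th in np.arange(0,np.pi/2,np.pi/16):
        r=minimize(f,[*x0,th],method="Nelder-Mead",options=dict(initial_simplex=[[*x0,th],[x0[0]+.004,x0[1],th],[x0[0],x0[1]+.004,th],[*x0,th+.15]],maxfev=60,xatol=2e-4,fatol=1e-4))
        best.append((round(r.fun,4),r.x.round(4).tolist()))
    return sorted(best)
E
python3 - <<'E'
from fitb import *
V=[]
for n in("wrist","side","top"):
    c=cam(n); r=ctrl.masks_of(n,"buffer"); ms=[d for d in r if d["region"][tuple(int(round(v)) for v in proj(c,[.458,.114,.06])[::-1])]]
    print(n,len(ms),[d["conf"] for d in ms])
    if ms: V.append((c,ms[0]["region"]));print(fit(V[-1:],(.458,.115))[:4])
print("all",fit(V,(.458,.115))[:5])
E
```

```text
wrist 1 [0.58]
[(np.float64(0.086), [0.4564, 0.114, 0.8852]), (np.float64(0.0861), [0.4568, 0.114, 0.9198]), (np.float64(0.0863), [0.4568, 0.1139, 0.8857]), (np.float64(0.0865), [0.4568, 0.1139, 0.8717])]
side 1 [0.71]
[(np.float64(0.0758), [0.4576, 0.1155, 0.8202]), (np.float64(0.0759), [0.4575, 0.1155, 0.7972]), (np.float64(0.0779), [0.458, 0.1144, 0.807]), (np.float64(0.0784), [0.4575, 0.1148, 0.9171])]
top 0 []
all [(np.float64(0.0838), [0.4571, 0.1141, 0.8993]), (np.float64(0.0844), [0.4571, 0.1142, 0.8914]), (np.float64(0.0845), [0.4572, 0.1141, 0.8891]), (np.float64(0.0849), [0.4571, 0.1138, 0.9328]), (np.float64(0.0859), [0.4574, 0.1142, 0.8904])]
```

The crop shows the green cap (178,257) with a body corner pointing away at (175,82). The two-view silhouette fit gives a yaw of about 0.88 rad at (0.457, 0.114). I'll turn the gripper to match and grip the flat sides.

```bash
python3 -m inch '[[-0.01,0,0.01,0,0,-0.18,0.75],[-0.02,-0.002,0.02,0,0,-0.36,0.75],[-0.029,-0.002,0.04,0,0,-0.54,0.75],[-0.029,-0.002,0.07,0,0,-0.72,0.75],[-0.029,-0.002,0.10,0,0,-0.88,0.75],[-0.029,-0.002,0.10,0,0,-0.88,0.75]]' 25; python3 - <<'E'
from h import *
st();go(.457,.1143,.035,.88)
E
```

```text
time: 22.85
eef_pos: [0.4541, 0.1158, 0.1435]
tcp_rot: [0.905, 0.425, -0.003, -0.001]
contact_force: [-0.8, 0.3, -0.3]
opening: 0.751
finger_force: 0.0
{'time': 22.85, 'qpos': [0.033, -0.08, 2.144, 0.0, 1.084, 0.726], 'eef_pos': [0.454, 0.116, 0.143], 'tcp_rot': [0.905, 0.425, -0.003, -0.001], 'contact_force': [-0.848, 0.26, -0.289], 'opening': 0.751, 'finger_force': 0.0}
delta [0.0011, 0.0037, 0.1085] [-0.0044, 0.0039, -0.0022] rows 1.7
```

```bash
python3 -m inch '[[0.001,0.002,0.03,0,0,0,0.75],[0.001,0.002,0.06,0,0,0,0.75],[0.001,0.002,0.085,0,0,0,0.75],[0.001,0.002,0.1,0,0,0,0.75],[0.001,0.002,0.108,0,0,0,0.75],[0.001,0.002,0.108,0,0,0,0.75]]'; python3 -m inch '[[0,0,0,0,0,0,0.5],[0,0,0,0,0,0,0.4],[0,0,0,0,0,0,0.2],[0,0,0,0,0,0,0],[0,0,0,0,0,0,0]]' 25; python3 - <<'E'
from h import *
st(); print(ctrl.get_state()["wrist_torque"])
E
```

```text
time: 23.6
eef_pos: [0.4586, 0.1154, 0.0382]
tcp_rot: [0.905, 0.426, 0.0, 0.0]
contact_force: [0.4, -0.4, 0.3]
opening: 0.754
finger_force: 0.0
time: 24.22
eef_pos: [0.459, 0.1156, 0.0389]
tcp_rot: [0.905, 0.426, 0.001, 0.0]
contact_force: [-2.5, 0.7, 5.3]
opening: 0.438
finger_force: 27.5
{'time': 24.225, 'qpos': [0.032, 0.102, 2.188, 0.0, 0.85, 0.723], 'eef_pos': [0.459, 0.116, 0.039], 'tcp_rot': [0.905, 0.426, 0.001, 0.0], 'contact_force': [-2.524, 0.749, 5.278], 'opening': 0.438, 'finger_force': 27.454}
[ 0.13323005  0.21087019 -0.02300657]
```

```bash
python3 -m inch '[[0,0,-0.02,0,0,0,0],[0,0,-0.07,0,0,0,0],[0,0,-0.13,0,0,0,0],[0,0,-0.19,0,0,0.1,0],[-0.03,0.03,-0.225,0,0,0.25,0],[-0.07,0.065,-0.225,0,0,0.42,0],[-0.11,0.10,-0.225,0,0,0.59,0],[-0.15,0.14,-0.225,0,0,0.76,0],[-0.19,0.18,-0.225,0,0,0.94,0],[-0.23,0.21,-0.225,0,0,0.94,0]]'; python3 - <<'E'
from h import *
st();go(.479,-.2395,.185,-.06)
E
```

```text
time: 25.48
eef_pos: [0.4731, -0.1976, 0.262]
tcp_rot: [1.0, -0.031, -0.0, -0.0]
contact_force: [0.5, 0.1, -0.9]
opening: 0.437
finger_force: 26.7
{'time': 25.475, 'qpos': [-0.594, -0.1, 1.936, -0.0, 1.307, 1.039], 'eef_pos': [0.473, -0.198, 0.262], 'tcp_rot': [1.0, -0.031, -0.0, -0.0], 'contact_force': [0.495, 0.141, -0.938], 'opening': 0.437, 'finger_force': 26.707}
delta [0.0086, 0.0415, 0.077] [-0.0002, 0.0006, -0.0019] rows 1.4
```

```bash
python3 -m inch '[[0.005,0.025,0.01,0,0,0,0],[0.008,0.0415,0.03,0,0,0,0],[0.008,0.0415,0.06,0,0,0,0],[0.008,0.0415,0.077,0,0,0,0],[0.008,0.0415,0.077,0,0,0,0],[0.008,0.0415,0.077,0,0,0,0]]'; python3 - <<'E'
from h import *
st()
for n in("wrist","side","top"):
    c=cam(n)
    for t in("buffer","square_seat"): print(n,t,[np.round(d["position"],3).tolist() for d in ctrl.mark_of(n,t)[:4]])
    if n=="wrist": save(c,"w9.png",s=1.4)
E
```

```text
time: 26.22
eef_pos: [0.4796, -0.2377, 0.187]
tcp_rot: [1.0, -0.03, 0.001, 0.001]
contact_force: [-0.1, -0.0, -1.2]
opening: 0.438
finger_force: 26.7
{'time': 26.225, 'qpos': [-0.65, 0.019, 1.962, -0.0, 1.159, 0.981], 'eef_pos': [0.48, -0.238, 0.187], 'tcp_rot': [1.0, -0.03, 0.001, 0.001], 'contact_force': [-0.118, -0.011, -1.176], 'opening': 0.438, 'finger_force': 26.699}
wrist buffer [[0.478, -0.234, 0.147]]
wrist square_seat [[0.48, -0.239, 0.082], [0.478, -0.238, 0.148]]
side buffer [[0.479, -0.243, 0.146]]
side square_seat [[0.475, -0.238, 0.087]]
top buffer [[0.601, -0.248, 0.085]]
top square_seat []
```

View pics/w9.png

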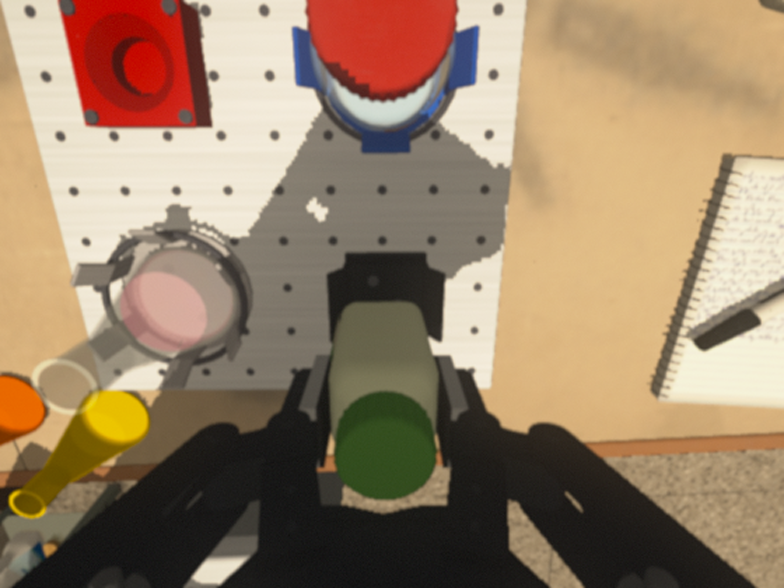

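The buffer hangs square to its seat (body (385,345), seat (386,295), edges parallel). Lowering it.

```bash
python3 -m inch '[[-0.001,0.001,0.012,0,0,0,0],[-0.001,0.001,0.024,0,0,0,0],[-0.001,0.001,0.032,0,0,0,0],[-0.001,0.001,0.038,0,0,0,0],[-0.001,0.001,0.043,0,0,0,0],[-0.001,0.001,0.048,0,0,0,0],[-0.001,0.001,0.052,0,0,0,0]]';  python3 -m inch '[[0,0,0.002,0,0,0,0],[0,0,0.004,0,0,0,0],[0,0,0.005,0,0,0,0],[0,0,0.005,0,0,0,0]]'
```

```text
time: 27.55
eef_pos: [0.4783, -0.2387, 0.1339]
tcp_rot: [1.0, -0.03, 0.001, 0.0]
contact_force: [0.5, -0.0, -1.5]
opening: 0.439
finger_force: 26.7
time: 28.05
eef_pos: [0.4782, -0.2386, 0.129]
tcp_rot: [1.0, -0.03, 0.0, 0.0]
contact_force: [2.7, 0.1, 0.2]
opening: 0.435
finger_force: 26.7
```

```bash
python3 -m inch '[[0,0,0.0015,0,0,0,0],[0,0,0.003,0,0,0,0],[0,0,0.003,0,0,0,0]]'
```

```text
time: 28.42
eef_pos: [0.4784, -0.2387, 0.1269]
tcp_rot: [1.0, -0.03, 0.0, 0.0]
contact_force: [0.1, 0.8, 4.7]
opening: 0.438
finger_force: 27.3
```

```bash
python3 -m inch '[[0,0,-0.001,0,0,0,0],[0,0,-0.001,0,0,0,0.48],[0,0,-0.001,0,0,0,0.55],[0,0,-0.001,0,0,0,0.65],[0,0,-0.001,0,0,0,0.65],[0,0,-0.025,0,0,0,0.65],[0,0,-0.07,0,0,0,0.65],[0,0,-0.13,0,0,0,0.65],[0,-0.03,-0.17,0,0,0,0.65],[0,-0.08,-0.17,0,0,0,0.65]]'; python3 - <<'E'
from h import *
for n in("wrist","side"):
    c=cam(n)
    for t in("bottle","flask","buffer","vial","beaker"): print(n,t,[np.round(d["position"],3).tolist() for d in ctrl.mark_of(n,t)[:3]])
st();go(.463,.3655,.12,0)
E
```

```text
time: 29.68
eef_pos: [0.4845, -0.1597, 0.301]
tcp_rot: [0.999, -0.031, 0.004, 0.002]
contact_force: [0.3, 0.7, -1.0]
opening: 0.65
finger_force: 0.0
wrist bottle [[0.597, -0.248, 0.088]]
wrist flask [[0.359, 0.115, 0.0], [0.486, -0.116, 0.09], [0.339, 0.024, 0.001]]
wrist buffer [[0.476, -0.238, 0.086], [0.608, -0.127, 0.088]]
wrist vial [[0.485, -0.116, 0.086]]
wrist beaker []
side bottle [[0.6, -0.244, 0.089]]
side flask [[0.486, -0.117, 0.087], [0.359, 0.116, 0.002], [0.44, 0.464, 0.0]]
side buffer [[0.479, -0.24, 0.088], [0.483, -0.118, 0.088]]
side vial [[0.464, 0.368, 0.003]]
side beaker [[0.567, 0.261, 0.002], [0.541, -0.18, 0.001]]
{'time': 30.275, 'qpos': [-0.519, -0.133, 1.905, -0.0, 1.37, 1.114], 'eef_pos': [0.483, -0.159, 0.295], 'tcp_rot': [1.0, -0.031, -0.0, -0.0], 'contact_force': [-0.066, -0.156, 0.19], 'opening': 0.648, 'finger_force': 0.0}
delta [-0.0516, -0.5225, 0.1756] [-0.0003, 0.0007, -0.0612] rows 8.9
```

```bash
python3 -m inch '[[-0.004,-0.06,0,0,0,0,0.65],[-0.007,-0.12,0,0,0,0,0.65],[-0.01,-0.18,0,0,0,0,0.65],[-0.014,-0.24,0,0,0,-0.03,0.65],[-0.017,-0.30,0,0,0,-0.061,0.65],[-0.021,-0.36,0.01,0,0,-0.061,0.65],[-0.025,-0.42,0.02,0,0,-0.061,0.6],[-0.028,-0.475,0.04,0,0,-0.061,0.6],[-0.03,-0.523,0.06,0,0,-0.061,0.6],[-0.03,-0.523,0.08,0,0,-0.061,0.6]]'; python3 -m inch '[[0,0,0,0,0,0,0.6],[0,0,0,0,0,0,0.6]]'; python3 - <<'E'
from h import *
c=cam("wrist");save(c,"w10.png",s=1.4)
print([np.round(d["position"],4).tolist() for d in ctrl.mark_of("wrist","vial")[:2]])
for d in ctrl.masks_of("wrist","vial")[:2]:
    ys,xs=np.nonzero(d["region"]);print(d["conf"],xs.min(),xs.max(),ys.min(),ys.max())
st();go(.463,.3655,.023,0)
E
```

```text
time: 31.52
eef_pos: [0.4839, 0.3677, 0.2147]
tcp_rot: [1.0, 0.002, -0.0, -0.0]
contact_force: [-0.4, -0.2, -0.2]
opening: 0.6
finger_force: 0.0
time: 31.78
eef_pos: [0.485, 0.3642, 0.2166]
tcp_rot: [1.0, -0.0, 0.0, -0.0]
contact_force: [0.2, 0.3, 0.8]
opening: 0.6
finger_force: 0.0
[[0.4648, 0.3684, -0.0022]]
0.9 263 280 185 211
{'time': 31.925, 'qpos': [0.477, 0.148, 1.765, -0.0, 1.226, 2.049], 'eef_pos': [0.485, 0.364, 0.217], 'tcp_rot': [1.0, -0.0, 0.001, -0.001], 'contact_force': [0.057, -0.985, -0.617], 'opening': 0.597, 'finger_force': 0.0}
delta [-0.0226, -0.0008, 0.1944] [-0.0011, -0.0022, -0.0008] rows 3.1
```

View pics/w10.png

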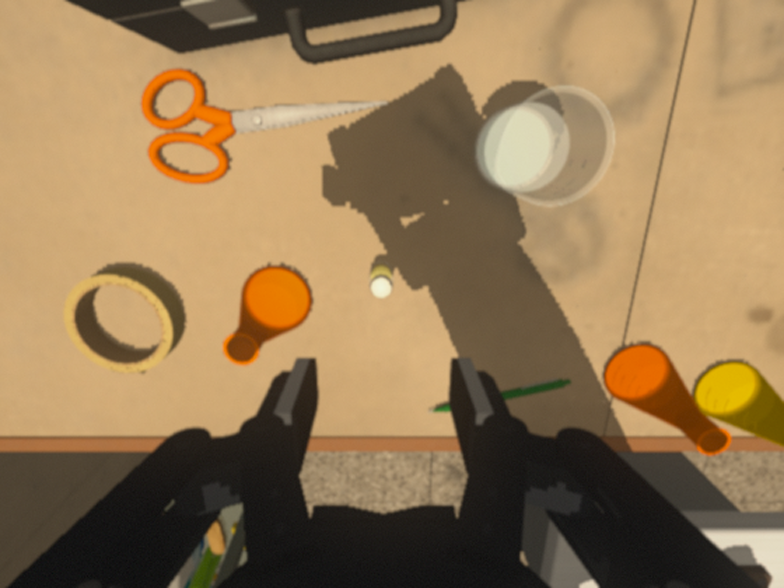

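The vial cap is at (381,286), centred between the fingers, and the orange flask at (275,300) is clear of them. Picking up the vial.

```bash
python3 -m inch '[[-0.012,-0.001,0.05,0,0,0,0.6],[-0.021,-0.001,0.10,0,0,0,0.6],[-0.021,-0.001,0.14,0,0,0,0.6],[-0.021,-0.001,0.17,0,0,0,0.6],[-0.021,-0.001,0.188,0,0,0,0.6],[-0.021,-0.001,0.196,0,0,0,0.6],[-0.021,-0.001,0.196,0,0,0,0.6]]'; python3 -m inch '[[0,0,0,0,0,0,0.45],[0,0,0,0,0,0,0.35],[0,0,0,0,0,0,0.25],[0,0,0,0,0,0,0.15],[0,0,0,0,0,0,0],[0,0,0,0,0,0,0]]' 20
```

```text
time: 32.8
eef_pos: [0.4638, 0.3663, 0.0204]
tcp_rot: [1.0, 0.0, 0.0, -0.0]
contact_force: [-0.6, -0.1, -0.0]
opening: 0.599
finger_force: 0.0
time: 33.55
eef_pos: [0.4637, 0.3664, 0.0205]
tcp_rot: [1.0, 0.0, 0.0, -0.0]
contact_force: [-0.4, -0.2, 5.1]
opening: 0.229
finger_force: 20.0
```

```bash
python3 -m inch '[[0,0,-0.03,0,0,0,0],[0,0,-0.09,0,0,0,0],[0.005,0.02,-0.145,0,0,0,0],[0.02,0.07,-0.18,0,0,0,0],[0.035,0.125,-0.20,0,0,0,0],[0.05,0.18,-0.20,0,0,0,0],[0.065,0.235,-0.20,0,0,0,0],[0.085,0.29,-0.20,0,0,0,0],[0.105,0.345,-0.20,0,0,0,0],[0.12,0.40,-0.20,0,0,0,0]]'; python3 -m inch '[[0.015,0.05,0,0,0,0,0],[0.025,0.0905,0.015,0,0,0,0],[0.025,0.0905,0.05,0,0,0,0],[0.025,0.0905,0.07,0,0,0,0],[0.025,0.0905,0.07,0,0,0,0],[0.025,0.0905,0.07,0,0,0,0]]';python3 - <<'E'
from h import *
st()
for n in("wrist","side"):
    c=cam(n)
    for t in("vial","vial_block"): print(n,t,[np.round(d["position"],3).tolist() for d in ctrl.mark_of(n,t)[:4]])
    if n=="wrist": save(c,"w11.png",s=1.4)
E
```

```text
time: 34.8
eef_pos: [0.5837, -0.0355, 0.219]
tcp_rot: [1.0, 0.0, -0.0, -0.0]
contact_force: [-0.6, -0.6, -0.4]
opening: 0.229
finger_force: 19.7
time: 35.55
eef_pos: [0.6093, -0.1238, 0.151]
tcp_rot: [1.0, 0.001, 0.001, 0.0]
contact_force: [-0.3, 0.0, -0.8]
opening: 0.231
finger_force: 19.7
{'time': 35.55, 'qpos': [-0.363, 0.245, 1.78, 0.0, 1.115, 1.206], 'eef_pos': [0.609, -0.124, 0.151], 'tcp_rot': [1.0, 0.001, 0.001, 0.0], 'contact_force': [-0.32, 0.025, -0.814], 'opening': 0.231, 'finger_force': 19.716}
wrist vial [[0.612, -0.125, 0.126]]
wrist vial_block [[0.609, -0.125, 0.088]]
side vial [[0.608, -0.125, 0.133]]
side vial_block [[0.61, -0.126, 0.085]]
```

View pics/w11.png

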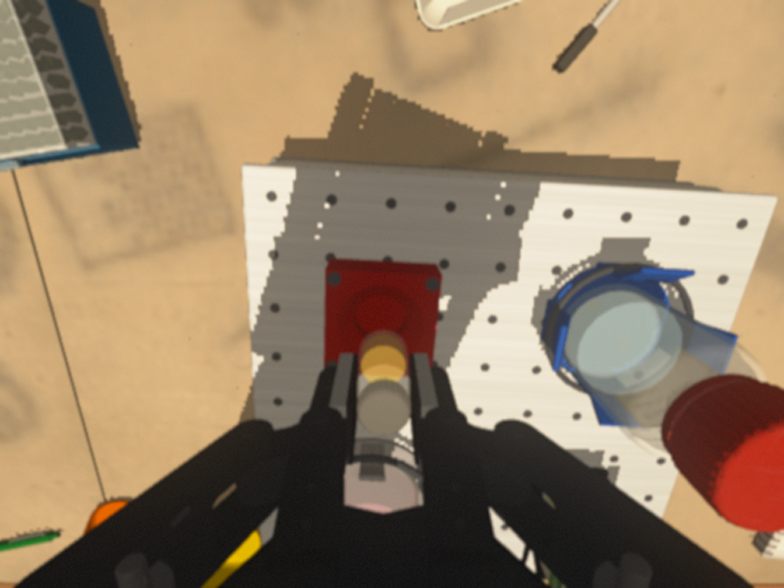

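The vial (383,355) is over the block's well (about (381,315)), in line with it. Lowering it.

```bash
python3 -m inch '[[0,0.001,0.008,0,0,0,0],[0,0.001,0.016,0,0,0,0],[0,0.001,0.022,0,0,0,0],[0,0.001,0.027,0,0,0,0],[0,0.001,0.031,0,0,0,0],[0,0.001,0.035,0,0,0,0],[0,0.001,0.038,0,0,0,0],[0,0.001,0.04,0,0,0,0],[0,0.001,0.04,0,0,0,0]]';  python3 -m inch '[[0,0,0.001,0,0,0,0],[0,0,0.002,0,0,0,0],[0,0,0.003,0,0,0,0],[0,0,0.003,0,0,0,0]]'
```

```text
time: 36.98
eef_pos: [0.6086, -0.1251, 0.1097]
tcp_rot: [1.0, 0.0, -0.0, -0.0]
contact_force: [-0.3, 1.0, -0.6]
opening: 0.229
finger_force: 19.7
time: 37.48
eef_pos: [0.6092, -0.1253, 0.1085]
tcp_rot: [1.0, 0.0, 0.0, 0.0]
contact_force: [-2.0, 1.1, 5.6]
opening: 0.232
finger_force: 20.2
```

```bash
python3 -m inch '[[0,0,-0.001,0,0,0,0],[0,0,-0.001,0,0,0,0.28],[0,0,-0.001,0,0,0,0.35],[0,0,-0.001,0,0,0,0.45],[0,0,-0.001,0,0,0,0.45],[0,0,-0.02,0,0,0,0.5],[0,0,-0.06,0,0,0,0.5],[0,0,-0.11,0,0,0,0.5],[0,-0.03,-0.16,0,0,0,0.5],[0,-0.08,-0.2,0,0,0,0.5]]'; python3 -m inch '[[0,-0.05,0,0,0,0,0.5],[-0.02,-0.07,0,0,0,0,0.5],[-0.02,-0.07,0,0,0,0,0.5]]'; python3 - <<'E'
from h import *
st();w=cam("wrist");ps=[]
print([(t,[np.round(d["position"],3).tolist() for d in ctrl.mark_of("wrist",t)[:3]]) for t in("vial","buffer","bottle","flask")])
s=cam("side");print([(t,[np.round(d["position"],3).tolist() for d in ctrl.mark_of("side",t)[:2]]) for t in("vial","buffer","bottle","flask","beaker")])
a=cv2.resize(w["pixels"][:,:,::-1],(480,360));b=cv2.resize(s["pixels"][110:210,220:320,::-1],(360,360),interpolation=cv2.INTER_CUBIC)
cv2.imwrite("pics/w12.png",cv2.hconcat([a,b])[:,:800])
E
```

```text
time: 38.72
eef_pos: [0.6091, -0.0468, 0.3105]
tcp_rot: [1.0, -0.001, 0.002, 0.001]
contact_force: [0.8, 0.9, 0.2]
opening: 0.501
finger_force: 0.0
time: 39.1
eef_pos: [0.588, 0.0251, 0.3078]
tcp_rot: [1.0, 0.002, 0.001, 0.0]
contact_force: [-0.1, -0.4, -0.9]
opening: 0.499
finger_force: 0.0
{'time': 39.1, 'qpos': [-0.13, 0.046, 1.71, -0.0, 1.383, 1.438], 'eef_pos': [0.588, 0.025, 0.308], 'tcp_rot': [1.0, 0.002, 0.001, 0.0], 'contact_force': [-0.091, -0.375, -0.901], 'opening': 0.499, 'finger_force': 0.0}
[('vial', [[0.608, -0.125, 0.086]]), ('buffer', [[0.477, -0.238, 0.09]]), ('bottle', [[0.596, -0.247, 0.088]]), ('flask', [[0.436, 0.463, 0.004], [0.489, -0.114, 0.085], [0.342, 0.024, 0.001]])]
[('vial', [[0.607, -0.122, 0.09]]), ('buffer', [[0.48, -0.24, 0.087]]), ('bottle', [[0.602, -0.246, 0.089]]), ('flask', [[0.44, 0.463, 0.003], [0.341, 0.022, -0.005]]), ('beaker', [[0.568, 0.264, 0.002]])]
```

View pics/w12.png

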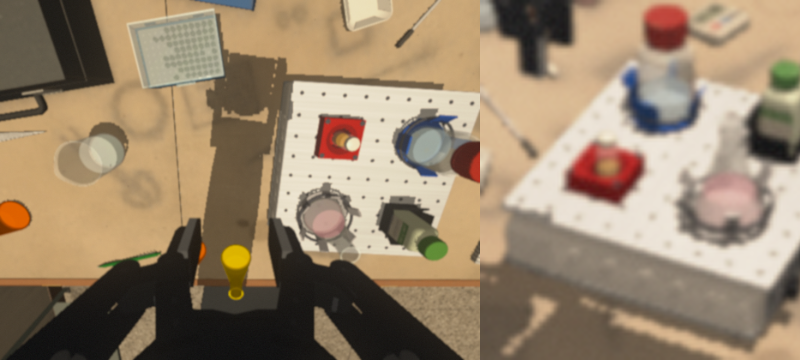

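All four vessels stand upright and fully down in their holders: vial (347,142), bottle (428,145), flask (325,215) and buffer (408,228). The beaker at (100,152) has not moved. Handing in.

```bash
python3 -c "
from plant import ctrl
print(ctrl.sign_off())"
```

```text
the job is handed in; nothing more can be done
None
```

The flask, bottle, buffer and vial are each standing upright and fully down in their own holders, all released; the beaker is where it was, and I handed the job in at about 39 s.

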